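# Clear the pile and set up the soldering bench

### The job

The soldering things are piled up on the jeweller's bench: take the pile apart and set each one upright in the middle of its own place. The white borax cone stands in the terracotta dish, the brass block in the wooden stand, the steel block on the blue pad, and the charcoal block lies lengthways along the white ceramic soldering board. Leave the loupe and the red-handled pliers where they are.

Things in the scene. Friction and masses are not known exactly. Their poses are not given: they have to be found in the camera images.
- cone_center (a point): borax cone: a chalk-white blunt cone, top of the pile at the start, standing on the brass block; about 35 mm across the round foot, 34 mm high, narrowing a little to a sloped top; the point is its centre, 17 mm above its foot, z up its axis
- brass_center (a point): brass doming block: yellow metal, 44 x 44 x 24 mm, four small round hollows in its top; second from the top at the start, on the steel block; the point is its centre, 12 mm above its underside; x and y along its sides, z up
- steel_center (a point): steel bench block: plain pale grey slab, 60 x 60 x 18 mm, third from the top at the start, on the charcoal block; the point is its centre, 9 mm above its underside; x and y along its sides, z up
- charcoal_center (a point): charcoal soldering block: black, bound with wire, 60 (x) x 100 (y) x 28 (z) mm, the bottom of the pile at the start, lying on the bench; the point is its centre, 14 mm above its underside; y along its length, z up
- dish_floor (a point): place of the cone: round open terracotta dish, fixed, 90 mm across, rim 15 mm above the bench, wall 4 mm, flat floor about 76 mm across; the point is the centre of the inner floor, 5 mm above the bench
- stand_floor (a point): place of the brass block: square dark wooden stand with a grey-lined recess, fixed, 80 x 80 mm outside, 68 x 68 mm inside, rim 13 mm above the bench; the point is the centre of the recess floor, 6 mm above the bench; x and y along its sides
- pad_top (a point): place of the steel block: flat blue square pad, fixed, 90 x 90 x 8 mm, hard; the point is the centre of its top, 8 mm above the bench; x and y along its sides
- board_top (a point): place of the charcoal block: white ceramic soldering board with a grid of small grey holes, fixed, 90 (x) x 125 (y) x 13 (z) mm; the point is the centre of its top, 13 mm above the bench; y along its length
- loupe: bystander, to be left alone: small folding steel loupe, 24 x 32 x 19 mm, loose on the bench; origin at the centre of its underside
- red_pliers: bystander, to be left alone: flat pliers with red handles, 51 (x) x 133 (y) x 11 mm, loose on the bench; origin at the centre of its underside

How it is judged:
By the outcome, as a careful person would: the job done as asked, in the order asked, and still so for the second after the job is handed in, with the robot touching nothing.
It also fails if it takes over 112 s, if anything falls off the work surface, if the arm or the gripper's body presses on something with over 40 N, if the wrist force passes 120 N, or if a joint passes its speed limit or range.

### The arm

A 6-joint arm with a two-finger parallel gripper is mounted at the origin on a cart in front of the work surface, level with it; the furniture and walls round the work are solid. World frame = base frame: x ahead of the robot, y to its left, z up, the work surface at z = 0. Lengths are in m, angles in rad, forces in N, time in s.
With the tool pointing down it reaches from about 0.35 to 0.775 m from the base axis. Payload 5.5 kg.
Tool frame: the origin (TCP) lies between the finger pads; the fingertips stand env.nose_length ahead of it and the grasp point (between the pads) lies 8 mm behind it (env.nose_length is the distance from the TCP to the fingertips, in m); z points along the fingers, y is the direction in which the jaws open and shut (so a half turn about z gives the same grasp; the last joint's range is limited). The gripper opens to 85 mm and grips with 20 to 120 N. Pads are 22 mm wide; open, the fingers measure 114 mm over their backs; the gripper's body (76 mm by 85 mm) begins 54 mm behind the grasp point. The pads swing forward as they close: fully open they stand 13 mm farther back than shut.
Start: joints at [1.082, 0.313, 0.046, 1.304, 0, 1.431], TCP at [0.197, 0.54, 0.242] pointing down, gripper open.
Joint ranges: [-2.76, 2.76], [-0.86, 1.69], [-1.03, 1.26], [-2.2, 2.34], [-1.47, 1.5], [-3.14, 3.14]. Speed limits (rad/s): [2.57, 2.57, 3.14, 3.14, 3.14, 3.14].

### API

Orientations are given as a unit quaternion [w, x, y, z].
In Python, from workcell import env gives the robot as it stands. The module is installed in compiled form; this text tells all that it offers.
- The arm moves only by the shell command python3 -m creep 'ROWS' [FORCE]. ROWS is a JSON object of lists of equal length, an entry for each row: "hand": the finger opening in mm, from 0 to 85.4; "delta_pos": the shift along the tool's x, y, z scaled (see below), a list of three; "turn": the turn about the tool's z scaled (see below). In form: {"hand": [hand, ...], "delta_pos": [[dx, dy, dz], ...], "turn": [turn, ...]}. A call has exactly 5 rows; each row shifts and turns the commanded pose from where the row before left it, along the tool's axes as they then stand; what a row does not reach is not made up. The controller multiplies each number of a shift by 0.8 m and each number of a turn by 5 degrees. A row lasts 1/12 s, in which the tool goes at most 41.7 mm and 7.16 degrees, less where a joint would pass 70% of its speed; a pose out of reach is approached as far as the arm can. A call with a number of a shift or a turn outside -1 to 1 is refused whole. A call with a gripper value outside its range is refused whole. The fingers move at their own pace and stop on an object; FORCE is the grip in N (left out, the last holds). Time passes only in rows, so rows that do not move let the fingers close, or fill a call up. It gives the time, the measured TCP pose, the force and the opening at its end, in the units of the state.
- env.get_state(): the state, without advancing time (a new reading comes with each control period).
- env.read_camera(name): name is "scene" or "top" or "wrist"; returns a dict with "pixels" (400x640x3 uint8, red, green, blue), "depth" (400x640 float32, m along the optical axis (not along the pixel's ray), 0 where there is no reading), "fx", "fy", "cx", "cy" (pixels), "origin" and "orientation" of the camera in the world. Camera axes: x right, y down, z forward; pixel columns grow to the right and rows downward; lengths in m; the calibration is good to about 2 mm. A picture is of the moment at which its call begins.
- env.hand_in(): hands the job in, once; it reports no verdict.
Trained networks look in the newest picture that a camera, given by its name, has taken for a name from the list of things; names that differ only in an ending like _2 or _b are one class to them, and where a whole thing is asked for, a point or a joint stands for the part that bears it (a point fixed in the world has none). Each returns a list of dicts, best first, with "score" (0 to 1); they miss things now and then, are a little off and sometimes report something else, mostly with a low value. They report only what shows in the picture. A call takes as long as a camera call.
- env.find_in(camera, target): "location" ([row, column] in pixels, amid what is visible of it).
- env.pinpoint(camera, target): "location" ([row, column] in pixels: a listed point, or the origin of a listed thing).
The state is a dict: "clock": time; "joint_pos": joint angles; "qvel": joint speeds; "tau": joint torques, N m; "tcp_pos": TCP position; "orientation": TCP orientation; "wrist_force": force on the tool from outside, world axes, zero at the start; "ft_torque": the same for the moment, N m; "finger_gap": finger opening in m.
Only numpy, scipy, OpenCV 4.12 (cv2) and the standard library are available. Lean on these libraries where they do the work, as an engineer would, in place of code of your own. Each camera call takes 0.05 s, during which the arm holds its last target.

## Working session

There is one attempt and no reset: what is moved stays moved. The work goes in short steps, Python scripts to look and compute and a shell command to move; the robot and the scene stay as the last step left them, time stands still between calls to the robot, and variables do not carry over. Pictures are saved under pics/ and viewed, and the job is handed in when it is done.

```bash
mkdir -p pics
cat > h.py <<'E'
import numpy as np, cv2
from workcell import env
from scipy.spatial.transform import Rotation as R
def rot(q): return R.from_quat([q[1],q[2],q[3],q[0]]).as_matrix()
def snap(cam,name):
    c=env.read_camera(cam); cv2.imwrite(f'pics/{name}.png',c['pixels'][:,:,::-1]); return c
def px2w(c,r,col,d=None):
    if d is None:
        d=c['depth'][int(round(r)),int(round(col))]
    p=np.array([(col-c['cx'])/c['fx']*d,(r-c['cy'])/c['fy']*d,d])
    return rot(c['orientation'])@p+np.array(c['origin'])
def px2z(c,r,col,z):
    ray=rot(c['orientation'])@np.array([(col-c['cx'])/c['fx'],(r-c['cy'])/c['fy'],1]); o=np.array(c['origin'])
    return o+ray*(z-o[2])/ray[2]
def cloud(c):
    v,u=np.mgrid[0:400,0:640]; d=c['depth']
    P=np.stack([(u-c['cx'])/c['fx']*d,(v-c['cy'])/c['fy']*d,d],-1)
    return P@rot(c['orientation']).T+np.array(c['origin'])
E
python3 - <<'E'
from h import *
np.set_printoptions(precision=4,suppress=True)
s=env.get_state(); print({k:np.round(v,4) for k,v in s.items()}, env.nose_length)
for cam in ['scene','top','wrist']:
    c=snap(cam,cam+'0'); print(cam,c['origin'],c['orientation'],c['fx'])
    for n in ['cone_center','brass_center','steel_center','charcoal_center','dish_floor','stand_floor','pad_top','board_top','loupe','red_pliers']:
        for r in env.pinpoint(cam,n)[:1]:
            l=r['location']; print(n,round(r['score'],2),np.round(l,1),px2w(c,*l) if 0<=l[0]<400 and 0<=l[1]<640 else '')
E
```

```text
{'clock': np.float64(0.0), 'joint_pos': array([1.0824, 0.314 , 0.0449, 1.3036, 0.    , 1.4312]), 'qvel': array([ 0.0008,  0.001 , -0.0012, -0.0004, -0.    , -0.0016]), 'tau': array([  0.0008, -48.0622,  29.8537,   0.0193,   0.0001,   0.    ]), 'tcp_pos': array([0.1963, 0.5399, 0.2414]), 'orientation': array([-0.0003,  0.1735,  0.9848, -0.0009]), 'wrist_force': array([0.1988, 0.2609, 0.6602]), 'ft_torque': array([ 0.0299,  0.0131, -0.013 ]), 'finger_gap': np.float64(0.0855)} 0.011
scene [ 0.159  -0.7526  0.6922] [-0.382   0.8885 -0.2343  0.0987] 435.0384792881112
cone_center 0.8 [188.2 298.9] [ 0.4347 -0.1709  0.1038]
brass_center 0.84 [202.2 297. ] [ 0.4263 -0.1761  0.073 ]
steel_center 0.57 [209.5 298.2] [ 0.4233 -0.1864  0.0625]
charcoal_center 0.67 [217.3 295.6] [ 0.4149 -0.1897  0.0469]
dish_floor 0.63 [168.3 340.5] [ 0.601  -0.0628  0.0082]
stand_floor 0.63 [254.2 375.4] [ 0.5222 -0.3261  0.0089]
pad_top 0.62 [287.  312.6] [ 0.3754 -0.3333  0.0101]
board_top 0.55 [166.7 280.5] [0.4726 0.0069 0.0159]
loupe 0.47 [142.  300.7] [0.5604 0.069  0.0179]
red_pliers 0.85 [326.1 397.3] [ 0.4683 -0.4726  0.0008]
top [ 0.3803 -0.1934  1.0407] [-0.0341  0.7084 -0.7039  0.0387] 390.73448492252203
cone_center 0.55 [221.1 307.1] [ 0.4452 -0.1658  0.0984]
brass_center 0.47 [223.5 303.9] [ 0.4392 -0.1582  0.1013]
steel_center 0.59 [228.8 306.5] [ 0.4264 -0.1646  0.102 ]
charcoal_center 0.61 [227.2 303.6] [ 0.4302 -0.1576  0.1025]
dish_floor 0.82 [164.1 268.3] [ 0.6041 -0.0575  0.0081]
stand_floor 0.64 [196.  364.3] [ 0.5195 -0.315   0.0078]
pad_top 0.85 [251.5 374.5] [ 0.3725 -0.3406  0.0114]
board_top 0.89 [215.1 242. ] [0.466  0.0089 0.0106]
loupe 0.4 [176.  216.2] [0.5696 0.0796 0.0139]
red_pliers 0.7 [216.5 422.2] [ 0.4661 -0.4701  0.0022]
wrist [0.1345 0.5636 0.3753] [0.1062 0.8118 0.5694 0.0741] 284.8929966762077
```

View pics/scene0.png

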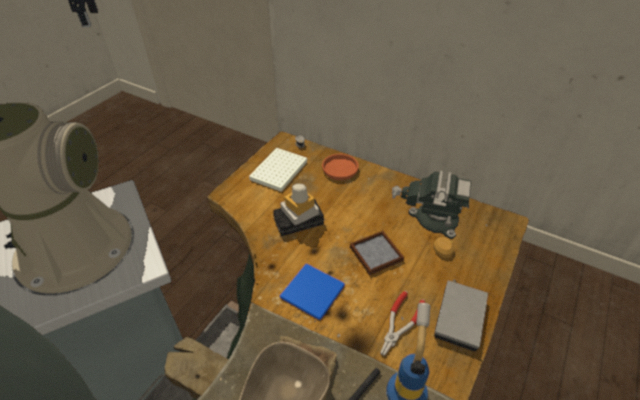

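View pics/top0.png

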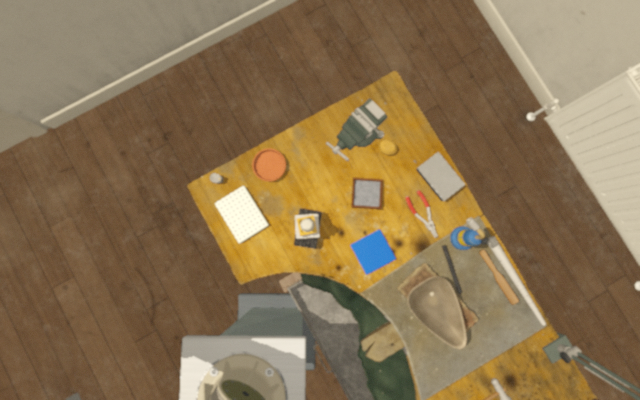

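Scene: pile at about (215,298), board (167,280), dish (168,340), stand (253,376), pad (290,313), with the pliers at (325,400) and the loupe at (142,301). Top view: pile (226,307), board (214,242), dish (165,270), stand (194,367), pad (252,373). Next I'll fit rectangles.

Run:
```python
from h import *
np.set_printoptions(precision=4,suppress=True)
for cam in ['top','scene']:
    c=env.read_camera(cam); P=cloud(c); im=c['pixels']; hsv=cv2.cvtColor(im,cv2.COLOR_RGB2HSV)
    H,S,V=[hsv[...,i].astype(int) for i in range(3)]
    X,Y,Z=P[...,0],P[...,1],P[...,2]
    def near(x,y,r): return np.hypot(X-x,Y-y)<r
    sets={'pad':(near(.373,-.338,.09)&(H>100)&(H<125)&(S>120),.008),
     'board':(near(.467,.008,.11)&(S<60)&(V>110),.013),
     'dish':(near(.603,-.06,.08)&((H<10)|(H>172))&(S>110),.015),
     'stand':(near(.52,-.318,.075)&((V<95)|(S<70)),.013)}
    for n,(m,z) in sets.items():
        m=cv2.morphologyEx(m.astype(np.uint8),cv2.MORPH_OPEN,np.ones((3,3)))
        k,l,st,ce=cv2.connectedComponentsWithStats(m)
        i=1+np.argmax(st[1:,4]); v,u=np.nonzero(l==i)
        W=np.array([px2z(c,a,b,z) for a,b in zip(v,u)])[:,:2]
        r=cv2.minAreaRect((W*1000).astype(np.float32))
        print(cam,n,len(v),np.round(r[0],1),np.round(r[1],1),round(r[2],1), 'medZ',np.median(Z[l==i]))
    big=cv2.resize(im[175:275,220:400] if cam=='top' else im[130:330,230:430],None,fx=4 if cam=='top' else 3,fy=4 if cam=='top' else 3,interpolation=cv2.INTER_CUBIC)
    cv2.imwrite(f'pics/{cam}_big.png',big[:,:,::-1])
    m=near(.43,-.165,.09)&(Z>.02)
    for lo,hi in [(.022,.035),(.038,.052),(.06,.078),(.09,.12)]:
        q=m&(Z>lo)&(Z<hi)
        if q.sum()>5: 
            r=cv2.minAreaRect((P[q][:,:2]*1000).astype(np.float32)); print(cam,lo,q.sum(),np.median(Z[q]),np.round(r[0],1),np.round(r[1],1),round(r[2],1))
```

```text
top pad 1063 [ 373.  -337.2] [85.7 87.1] 28.2 medZ 0.00783942778272162
top board 1634 [469.3  10.6] [126.7  91.4] 33.1 medZ 0.012645662493028453Traceback (most recent call last):
  File "<stdin>", line 15, in <module>
    return _wrapfunc(a, 'argmax', axis=axis, out=out, **kwds)
    return bound(*args, **kwds)
ValueError: attempt to get argmax of an empty sequence
```

```bash
python3 -m creep '{"hand":[85,85,85,85,85],"delta_pos":[[0,0,0],[0,0,0],[0,0,0],[0,0,0],[0,0,0]],"turn":[0,0,0,0,0]}' 40
```

```text
clock: 2.12
tcp_pos: [0.1965, 0.5404, 0.2423]
orientation: [0.0, 0.173, 0.985, 0.0]
wrist_force: [0.1, 0.2, -0.8]
finger_gap: 0.0852
```

```bash
cat > seg.py <<'E'
from h import *
np.set_printoptions(precision=4,suppress=True)
for cam in ['top','scene']:
    c=env.read_camera(cam); P=cloud(c); im=c['pixels']; hsv=cv2.cvtColor(im,cv2.COLOR_RGB2HSV)
    H,S,V=[hsv[...,i].astype(int) for i in range(3)]
    X,Y,Z=P[...,0],P[...,1],P[...,2]
    def near(x,y,r): return np.hypot(X-x,Y-y)<r
    a,b=(165,269) if cam=='top' else (168,340); print('dish hsv',hsv[a,b]); 
    h0=int(hsv[a,b,0])
    sets={'pad':(near(.373,-.338,.09)&(H>100)&(H<125)&(S>120),.008),
     'board':(near(.467,.008,.11)&(S<60)&(V>110),.013),
     'dish':(near(.603,-.06,.08)&(np.minimum(abs(H-h0),180-abs(H-h0))<6)&(S>100),.015),
     'stand':(near(.52,-.318,.075)&((V<95)|(S<70)),.013)}
    for n,(m,z) in sets.items():
        m=cv2.morphologyEx(m.astype(np.uint8),cv2.MORPH_OPEN,np.ones((3,3)))
        k,l,st,ce=cv2.connectedComponentsWithStats(m)
        if k<2: print(n,'none'); continue
        i=1+np.argmax(st[1:,4]); v,u=np.nonzero(l==i)
        W=np.array([px2z(c,a,b,z) for a,b in zip(v,u)])[:,:2]
        r=cv2.minAreaRect((W*1000).astype(np.float32))
        print(cam,n,len(v),np.round(r[0],1),np.round(r[1],1),round(r[2],1), 'medZ',np.median(Z[l==i]))
    big=cv2.resize(im[175:275,220:400] if cam=='top' else im[130:330,230:430],None,fx=4 if cam=='top' else 3,fy=4 if cam=='top' else 3,interpolation=cv2.INTER_CUBIC)
    cv2.imwrite(f'pics/{cam}_big.png',big[:,:,::-1])
    m=near(.43,-.165,.09)&(Z>.02)
    for lo,hi in [(.022,.035),(.038,.052),(.06,.078),(.09,.12)]:
        q=m&(Z>lo)&(Z<hi)
        if q.sum()>5: 
            r=cv2.minAreaRect((P[q][:,:2]*1000).astype(np.float32)); print(cam,lo,q.sum(),np.median(Z[q]),np.round(r[0],1),np.round(r[1],1),round(r[2],1))
E
python3 seg.py
```

```text
dish hsv [ 13 165 223]
top pad 1060 [ 372.9 -337.2] [85.5 87.1] 28.2 medZ 0.007824329128491958
top board 1639 [469.4  10.6] [126.6  91.2] 32.7 medZ 0.01272740212932022
top dish 990 [603.  -60.2] [92.5 95.8] 1.4 medZ 0.005131768896415312
top stand 633 [ 526.9 -320.8] [66.9 67.6] 86.8 medZ 0.006436494086823563
top 0.022 328 0.027540806766046533 [ 433.6 -165.7] [57.4 97.8] 81.3
top 0.038 230 0.045827033346533985 [ 437.6 -164.5] [59.9 59.8] 3.8
top 0.06 173 0.07014129892064336 [ 438.1 -164.4] [43.6 43.9] 12.7
top 0.09 114 0.10062989543639483 [ 437.4 -166.7] [26.6 26.9] 90.0
dish hsv [  9 169 184]
scene pad 1898 [ 372.2 -337.7] [89.3 88.5] 28.2 medZ 0.009117396057629179
scene board 1352 [467.5   8.1] [133.1  95.7] 33.1 medZ 0.014414543931089319
scene dish 795 [601.2 -60.3] [99.3 88.4] 60.3 medZ 0.007516860280926907
scene stand 1321 [ 523.8 -327.9] [90.5 82.1] 87.4 medZ 0.007794235465334642
scene 0.022 458 0.029101748787673354 [ 431.4 -165.9] [60.3 98.6] 79.1
scene 0.038 308 0.04658555762184796 [ 436.2 -162.4] [61.  60.5] 4.6
scene 0.06 267 0.0705865716825479 [ 437.3 -162.1] [45.1 45.8] 11.5
scene 0.09 149 0.10062262047537018 [ 437.3 -165. ] [27.6 27.2] 28.2
```

```bash
python3 -m creep '{"hand":[85,85,85,85,85],"delta_pos":[[-0.042,-0.027,0],[-0.042,-0.027,0],[-0.042,-0.027,0],[-0.042,-0.027,0],[-0.042,-0.027,0]],"turn":[0,0,0,0,0]}' 40
python3 -m creep '{"hand":[85,85,85,85,85],"delta_pos":[[-0.026,-0.042,0],[-0.026,-0.042,0],[-0.026,-0.042,0],[-0.026,-0.042,0],[-0.026,-0.042,0]],"turn":[0,0,0,0,0]}'
python3 -m creep '{"hand":[85,85,85,85,85],"delta_pos":[[-0.026,-0.042,0],[-0.026,-0.042,0],[-0.026,-0.042,0],[-0.026,-0.042,0],[-0.014,-0.036,0]],"turn":[0,0,0,0,0]}'
```

```text
clock: 2.63
tcp_pos: [0.3181, 0.3801, 0.2424]
orientation: [0.0, 0.173, 0.985, 0.0]
wrist_force: [0.3, 0.2, -0.0]
finger_gap: 0.0848
clock: 3.05
tcp_pos: [0.3578, 0.1864, 0.2425]
orientation: [0.0, 0.173, 0.985, 0.0]
wrist_force: [0.9, -0.6, 0.3]
finger_gap: 0.0851
clock: 3.47
tcp_pos: [0.3918, -0.0003, 0.2427]
orientation: [0.001, 0.174, 0.985, -0.0]
wrist_force: [1.2, -1.0, 0.1]
finger_gap: 0.0848
```

View pics/scene_big.png

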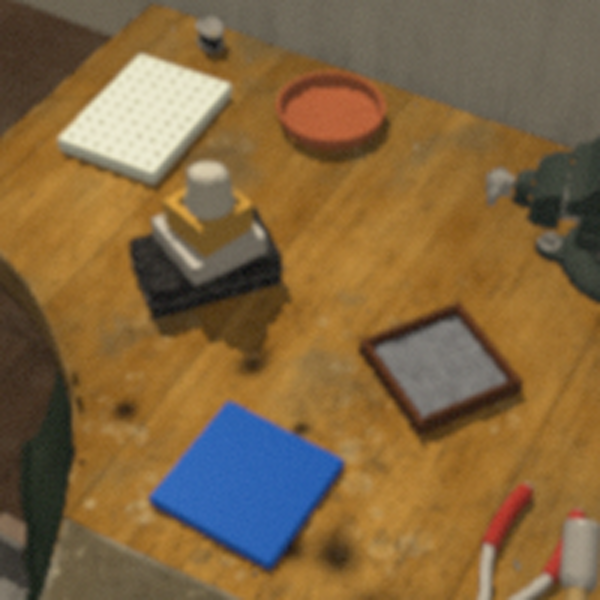

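View pics/top_big.png

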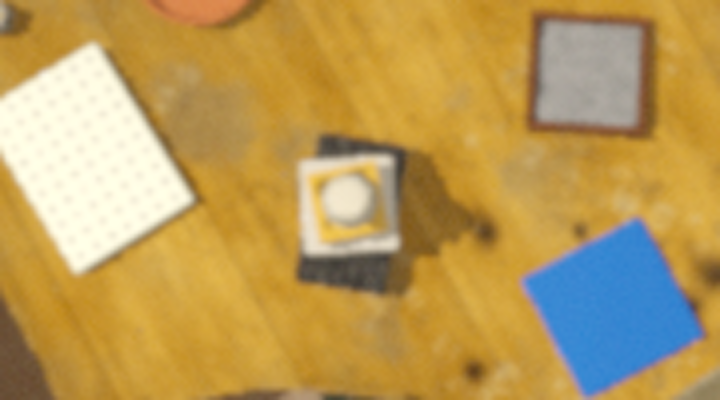

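The crops confirm the pile order (cone at (347,200), steel edges and charcoal below in top_big) and show all four places empty. Next, the wrist view.

```bash
cat > pile.py <<'E'
from h import *
import sys
np.set_printoptions(precision=4,suppress=True)
c=snap('wrist',sys.argv[1]); P=cloud(c); im=c['pixels']
hsv=cv2.cvtColor(im,cv2.COLOR_RGB2HSV);H,S,V=[hsv[...,i].astype(int) for i in range(3)]
X,Y,Z=P[...,0],P[...,1],P[...,2]
ok=(c['depth']>0)
print(env.get_state()['tcp_pos'],c['origin'])
def rect(n,m):
    m=cv2.morphologyEx(m.astype(np.uint8),cv2.MORPH_OPEN,np.ones((3,3)))
    k,l,st,ce=cv2.connectedComponentsWithStats(m)
    if k<2: return
    i=1+np.argmax(st[1:,4]); q=l==i
    if q.sum()<40: return
    r=cv2.minAreaRect((P[q][:,:2]*1000).astype(np.float32)); v,u=np.nonzero(q)
    print(n,q.sum(),'z',round(float(np.median(Z[q])),4),np.round(r[0],1),np.round(r[1],1),round(r[2],1),'px',v.min(),v.max(),u.min(),u.max())
def near(x,y,r): return ok&(np.hypot(X-x,Y-y)<r)
m=near(.437,-.164,.09)
for n,lo,hi in [('charc',.022,.034),('steel',.038,.052),('brass',.06,.076),('cone',.09,.115)]: rect(n,m&(Z>lo)&(Z<hi))
rect('board',near(.468,.009,.1)&(Z>.008)&(Z<.02)&(S<80)); rect('dishrim',near(.603,-.06,.07)&(Z>.0105)&(Z<.02)); rect('dish',near(.603,-.06,.07)&(Z>.003)&(Z<.02))
rect('stand',near(.525,-.321,.07)&(Z>.0035)&(Z<.02)); rect('pad',near(.373,-.337,.08)&(Z>.004)&(Z<.014)&(H>95)&(H<130))
E
python3 pile.py w1
```

```text
[ 0.3918 -0.0041  0.2425] [0.3295 0.0231 0.3755]
charc 916 z 0.0293 [ 407.5 -157.4] [58.8 46.8] 81.5 px 208 240 182 234
steel 509 z 0.0471 [ 413.5 -161.2] [61.4 21.3] 84.6 px 225 252 179 229
brass 261 z 0.071 [ 419.5 -164.9] [10.1 45.8] 17.7 px 239 265 178 210
board 5806 z 0.0142 [468.9  13.7] [124.4  90.6] 32.9 px 171 271 291 401
dishrim 83 z 0.0154 [560.1 -56.6] [32.8  5.9] 88.9 px 292 301 310 331
dish 1524 z 0.0064 [586.9 -52.8] [86.9 59.1] 80.7 px 291 324 301 360
stand 82 z 0.0139 [ 563.7 -341.7] [35.8  7.3] 82.9 px 349 356 137 157
pad 3943 z 0.0094 [ 373.  -334.4] [90.5 91.8] 28.6 px 199 281 45 132
```

View pics/w1.png

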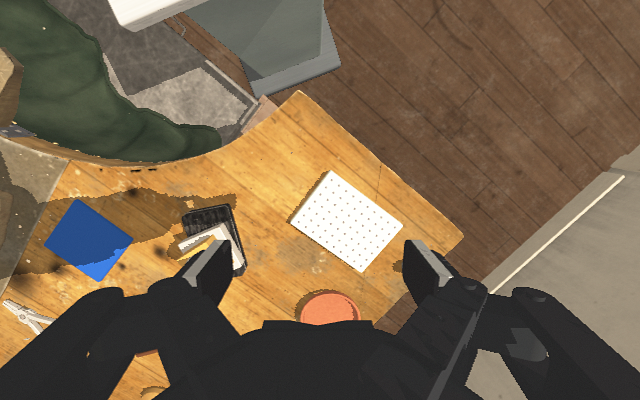

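```bash
python3 -m creep '{"hand":[70,70,70,70,70],"delta_pos":[[-0.0245,-0.0342,0],[-0.0245,-0.0342,0],[-0.0245,-0.0342,0],[-0.0245,-0.0342,0],[-0.0245,-0.0342,0]],"turn":[0,0,0,0,0]}'
python3 -m creep '{"hand":[70,70,70,70,70],"delta_pos":[[0,0,0.04],[0,0,0.04],[0,0,0.02],[0,0,0],[0,0,0]],"turn":[0,0,0,0,0]}'
python3 pile.py w2
```

```text
clock: 3.93
tcp_pos: [0.4363, -0.1613, 0.2425]
orientation: [0.0, 0.174, 0.985, -0.0]
wrist_force: [0.5, 0.2, 0.4]
finger_gap: 0.0699
clock: 4.35
tcp_pos: [0.4355, -0.1593, 0.1619]
orientation: [-0.001, 0.174, 0.985, 0.0]
wrist_force: [0.0, 0.2, 1.4]
finger_gap: 0.0704
[ 0.4365 -0.1597  0.1631] [ 0.3737 -0.1362  0.295 ]
charc 1612 z 0.0293 [ 398.6 -157. ] [58. 29.] 81.4 px 136 177 273 338
steel 1269 z 0.0472 [ 436.6 -161.1] [59.5 59.6] 4.0 px 157 217 273 357
brass 1306 z 0.0711 [ 437.7 -161. ] [44.5 44.1] 12.6 px 172 227 279 351
cone 1250 z 0.1019 [ 436.8 -162.1] [28.1 28.1] 5.6 px 198 238 294 332
board 11564 z 0.0142 [468.7  13.5] [125.1  89.8] 32.9 px 85 230 415 567
dishrim 92 z 0.0155 [558.9 -56.7] [20.6  4.6] 85.2 px 259 267 436 453
dish 989 z 0.0066 [578.2 -38.3] [65.1 32.1] 35.0 px 257 287 434 490
stand 462 z 0.0104 [ 543.9 -286.9] [15.5 52.2] 87.6 px 290 330 237 259
pad 7389 z 0.0094 [ 372.9 -334.2] [89.8 90.6] 28.2 px 128 244 78 196
```

View pics/w2.png

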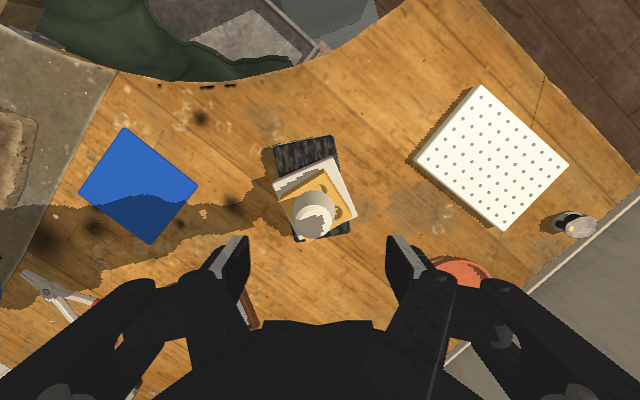

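The wrist view shows the cone at (215,313) between and above the finger line; fitted sizes are right (steel 60, brass 44, cone top 28). Descending to grip.

```bash
python3 -m creep '{"hand":[70,70,70,70,70],"delta_pos":[[-0.0025,-0.006,0.03],[0,0,0.03],[0,0,0.03],[0,0,0.008],[0,0,0]],"turn":[0,0,0,0,0]}'
python3 -m creep '{"hand":[15,15,15,15,15],"delta_pos":[[0,0,0],[0,0,0],[0,0,0],[0,0,0],[0,0,0]],"turn":[0,0,0,0,0]}' 30
python3 -m creep '{"hand":[15,15,15,15,15],"delta_pos":[[0,0,0],[0,0,0],[0,0,0],[0,0,0],[0,0,0]],"turn":[0,0,0,0,0]}' 30
python3 pile.py w3
```

```text
clock: 4.82
tcp_pos: [0.4361, -0.1644, 0.0838]
orientation: [-0.001, 0.173, 0.985, 0.0]
wrist_force: [0.2, 0.2, 0.3]
finger_gap: 0.0699
clock: 5.23
tcp_pos: [0.4377, -0.1655, 0.0858]
orientation: [0.002, 0.173, 0.985, -0.001]
wrist_force: [-0.5, 1.0, 7.4]
finger_gap: 0.031
clock: 5.65
tcp_pos: [0.4377, -0.1655, 0.0858]
orientation: [0.002, 0.173, 0.985, -0.0]
wrist_force: [-0.5, 0.3, 6.6]
finger_gap: 0.0311
[ 0.4377 -0.1655  0.0859] [ 0.3752 -0.1421  0.2186]
charc 3100 z 0.0293 [ 397.6 -157. ] [58.4 28.6] 83.7 px 134 191 264 353
steel 2583 z 0.0472 [ 436.3 -161.4] [59.  60.1] 3.8 px 163 246 262 381
brass 1902 z 0.071 [ 433.6 -161.9] [36.3 44.1] 12.6 px 185 238 270 368
cone 2999 z 0.1018 [ 436.4 -163.9] [28.4 28.1] 2.2 px 231 292 288 347
board 20851 z 0.0142 [468.6  13.5] [126.4  90.2] 33.0 px 63 260 457 639
dishrim 528 z 0.0155 [578.6 -28.3] [66.  16.2] 37.7 px 295 335 493 555
dish 1135 z 0.0097 [579.1 -29.1] [66.1 18.1] 38.7 px 293 335 489 555
stand 235 z 0.0077 [ 531.7 -302. ] [ 8.5 52.8] 28.8 px 338 369 190 222
pad 13244 z 0.0094 [ 373.3 -334.3] [89.7 90.9] 28.4 px 123 276 4 163
```

View pics/w3.png

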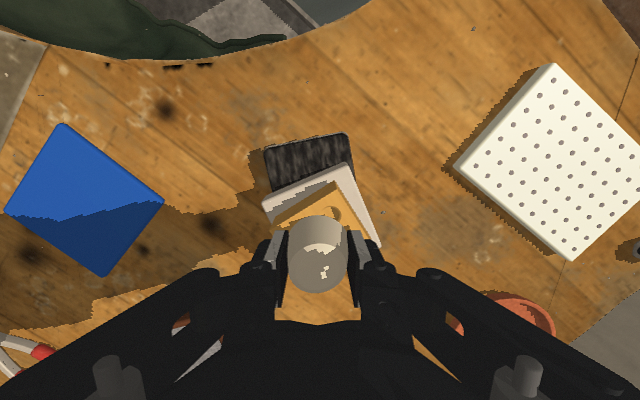

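Cone held (gap 31 mm), centred between the pads at (255,318). Lifting and carrying it to the dish.

```bash
python3 -m creep '{"hand":[15,15,15,15,15],"delta_pos":[[0,0,-0.02],[0,0,-0.025],[0,0,-0.025],[0,0,0],[0,0,0]],"turn":[0,0,0,0,0]}' 30
python3 -m creep '{"hand":[15,15,15,15,15],"delta_pos":[[-0.0298,0.0387,0],[-0.0298,0.0387,0],[-0.0298,0.0387,0],[-0.0298,0.0387,0],[-0.0298,0.0387,0]],"turn":[0,0,0,0,0]}'
python3 -m creep '{"hand":[15,15,15,15,15],"delta_pos":[[0,0,0],[0,0,0.02],[0,0,0.02],[0,0,0],[0,0,0]],"turn":[0,0,0,0,0]}'
python3 pile.py w4
```

```text
clock: 6.12
tcp_pos: [0.4376, -0.1655, 0.1416]
orientation: [0.002, 0.173, 0.985, -0.001]
wrist_force: [-0.3, 0.3, -1.4]
finger_gap: 0.0307
clock: 6.53
tcp_pos: [0.6021, -0.0588, 0.1388]
orientation: [-0.001, 0.174, 0.985, 0.0]
wrist_force: [0.5, -0.6, 0.3]
finger_gap: 0.0305
clock: 6.95
tcp_pos: [0.5997, -0.0598, 0.1062]
orientation: [-0.002, 0.173, 0.985, 0.0]
wrist_force: [0.0, -0.5, -0.8]
finger_gap: 0.0305
[ 0.6006 -0.0601  0.1074] [ 0.5382 -0.0367  0.2394]
charc 2247 z 0.0293 [ 475.5 -164.8] [22.5 65.1] 3.9 px 68 118 71 156
steel 3344 z 0.0472 [ 447.3 -160.1] [41. 61.] 3.9 px 0 102 50 144
brass 6434 z 0.0709 [ 440.9 -160.5] [39.9 45.5] 12.6 px 0 84 0 103
board 12547 z 0.0144 [470.6  14.4] [122.   90.3] 33.0 px 0 110 245 460
dishrim 1350 z 0.0159 [591.9 -51.9] [88.1 66.3] 66.6 px 153 235 268 375
dish 6474 z 0.0066 [592.4 -52.7] [88.  67.7] 68.9 px 153 235 268 375
stand 5196 z 0.0082 [ 528.9 -312.5] [70.6 80. ] 87.2 px 170 277 0 73
```

View pics/w4.png

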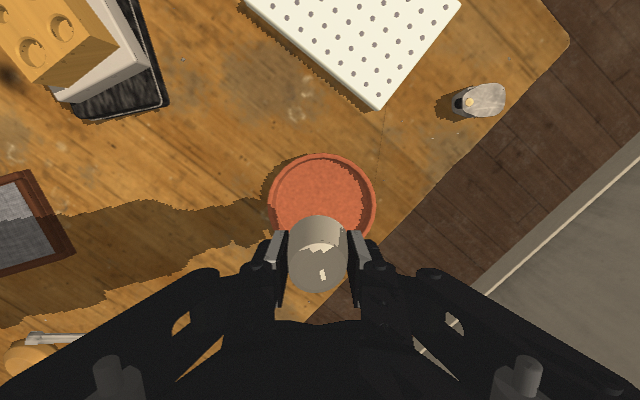

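Run:
```python
from h import *
from scipy.optimize import least_squares
c=env.read_camera('wrist');P=cloud(c);X,Y,Z=P[...,0],P[...,1],P[...,2]
hsv=cv2.cvtColor(c['pixels'],cv2.COLOR_RGB2HSV)
q=(np.hypot(X-.6,Y+.058)<.07)&(Z>.0135)&(Z<.0185)&(hsv[...,0]<20)&(hsv[...,1]>100)
p=P[q][:,:2]*1000
f=least_squares(lambda a:np.hypot(p[:,0]-a[0],p[:,1]-a[1])-43,[600,-58],loss='soft_l1'); print(q.sum(),f.x,np.std(f.fun),env.get_state()['tcp_pos'])
q=(np.hypot(X-.6,Y+.06)<.03)&(Z>.1); r=cv2.minAreaRect((P[q][:,:2]*1000).astype(np.float32)); print(q.sum(),np.median(Z[q]),r)
```

```text
1184 [602.45253377 -56.6531794 ] 1.2953076716007086 [ 0.6011952  -0.06029419  0.10823691]
27329 0.1814591178017862 ((596.2153930664062, -58.56459426879883), (58.060401916503906, 35.060516357421875), 69.77464294433594)
```

```bash
python3 -m creep '{"hand":[15,15,15,15,15],"delta_pos":[[-0.001,0.0025,0.03],[0,0,0.03],[0,0,0.03],[0,0,0.0175],[0,0,0]],"turn":[0,0,0,0,0]}'
python3 -m creep '{"hand":[42,42,42,42,42],"delta_pos":[[0,0,0],[0,0,0],[0,0,0],[0,0,0],[0,0,0]],"turn":[0,0,0,0,0]}'
python3 -m creep '{"hand":[42,42,42,42,42],"delta_pos":[[0,0,-0.02],[0,0,-0.04],[0,0,-0.05],[0,0,-0.05],[0,0,-0.05]],"turn":[0,0,0,0,0]}'
```

```text
clock: 7.47
tcp_pos: [0.6023, -0.0587, 0.0209]
orientation: [-0.0, 0.174, 0.985, 0.0]
wrist_force: [-0.4, -0.7, -0.4]
finger_gap: 0.0308
clock: 7.88
tcp_pos: [0.6032, -0.0586, 0.0227]
orientation: [0.001, 0.174, 0.985, 0.0]
wrist_force: [0.1, 0.1, -0.9]
finger_gap: 0.042
clock: 8.3
tcp_pos: [0.6022, -0.0583, 0.1918]
orientation: [-0.0, 0.174, 0.985, 0.0]
wrist_force: [1.1, 0.5, -0.1]
finger_gap: 0.0425
```

```bash
python3 -m creep '{"hand":[70,70,70,70,70],"delta_pos":[[0.0298,-0.0387,0],[0.0298,-0.0387,0],[0.0298,-0.0387,0],[0.0298,-0.0387,0],[0.0298,-0.0387,0]],"turn":[0,0,0,0,0]}'
python3 -m creep '{"hand":[70,70,70,70,70],"delta_pos":[[0,0,0],[0,0,0],[0,0,0],[0,0,0],[0,0,0]],"turn":[-1,-1,-1,-1,-1]}'
python3 -m creep '{"hand":[70,70,70,70,70],"delta_pos":[[0,0,0.02],[0,0,0.02],[0,0,0],[0,0,0],[0,0,0]],"turn":[-1,-0.5,0,0,0]}'
python3 pile.py w5
python3 - <<'E'
from h import *
c=snap('top','t5')
E
```

```text
clock: 8.72
tcp_pos: [0.4363, -0.1637, 0.1903]
orientation: [0.001, 0.173, 0.985, -0.0]
wrist_force: [0.2, -1.0, -0.1]
finger_gap: 0.0702
clock: 9.13
tcp_pos: [0.4377, -0.1634, 0.1904]
orientation: [0.0, -0.046, 0.999, -0.0]
wrist_force: [0.2, 0.5, -0.8]
finger_gap: 0.0699
clock: 9.55
tcp_pos: [0.4381, -0.1633, 0.1587]
orientation: [0.0, -0.108, 0.994, -0.0]
wrist_force: [-0.1, -0.9, 0.6]
finger_gap: 0.0701
[ 0.4383 -0.1635  0.1589] [ 0.3736 -0.1764  0.2916]
charc 1629 z 0.0293 [ 397.9 -157. ] [58.2 28.7] 82.5 px 129 169 298 365
steel 1442 z 0.0472 [ 436.4 -161.2] [59.5 60. ] 4.0 px 159 224 282 357
brass 2993 z 0.071 [ 437.3 -161. ] [44.5 44.1] 12.7 px 177 231 291 346
board 7495 z 0.0142 [467.8  13. ] [124.1  90.2] 32.8 px 184 288 416 523
dishrim 150 z 0.0154 [560.8 -63.8] [ 5.8 33.9] 10.2 px 308 315 364 393
dish 654 z 0.007 [570.1 -68. ] [49.  31.1] 81.0 px 306 330 348 394
stand 5721 z 0.0081 [ 527.6 -318.7] [80.4 80.4] 86.9 px 193 278 113 200
pad 9963 z 0.0094 [ 372.7 -334.5] [90.2 90.3] 28.3 px 18 141 87 213
```

View pics/w5.png

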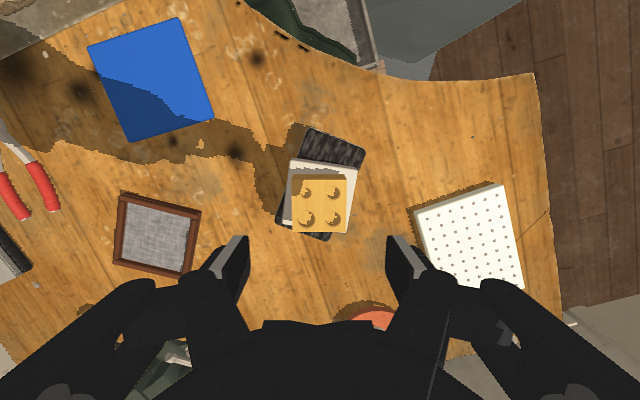

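The brass block is square with the jaws, centred at column 319; fingers at 248 and 387. Descending.

```bash
python3 -m creep '{"hand":[70,70,70,70,70],"delta_pos":[[0,0,0.035],[0,0,0.035],[0,0,0.03],[0,0,0.015],[0,0,0]],"turn":[0,0,0,0,0]}'
python3 -m creep '{"hand":[30,30,30,30,30],"delta_pos":[[0,0,0],[0,0,0],[0,0,0],[0,0,0],[0,0,0]],"turn":[0,0,0,0,0]}' 50
python3 -m creep '{"hand":[30,30,30,30,30],"delta_pos":[[0,0,0],[0,0,0],[0,0,0],[0,0,-0.02],[0,0,-0.03]],"turn":[0,0,0,0,0]}'
python3 -m creep '{"hand":[30,30,30,30,30],"delta_pos":[[0,0,0],[0,0,0],[0,0,0],[0,0,0],[0,0,0]],"turn":[0,0,0,0,0]}'
python3 pile.py w6
```

```text
clock: 10.07
tcp_pos: [0.4363, -0.1623, 0.0639]
orientation: [-0.002, -0.109, 0.994, 0.001]
wrist_force: [0.1, 0.0, -0.0]
finger_gap: 0.0703
clock: 10.48
tcp_pos: [0.4391, -0.1638, 0.0676]
orientation: [0.001, -0.109, 0.994, -0.001]
wrist_force: [-0.8, 1.3, 6.8]
finger_gap: 0.0427
clock: 10.9
tcp_pos: [0.436, -0.1622, 0.1048]
orientation: [-0.002, -0.109, 0.994, 0.001]
wrist_force: [0.5, -0.5, -3.9]
finger_gap: 0.0429
clock: 11.32
tcp_pos: [0.437, -0.1627, 0.1047]
orientation: [-0.001, -0.109, 0.994, 0.001]
wrist_force: [-0.5, -0.5, -2.8]
finger_gap: 0.0425
[ 0.4371 -0.1628  0.1049] [ 0.3728 -0.176   0.2378]
charc 2529 z 0.0293 [ 398. -157.] [58.1 28.7] 82.3 px 132 182 292 376
steel 2320 z 0.0472 [ 416.6 -162.7] [21.6 60.1] 6.1 px 170 207 278 366
cone 8496 z 0.1081 [ 435.6 -158.3] [45.5 62.8] 12.4 px 205 296 259 390
board 9463 z 0.0141 [467.9  13.5] [124.8  90.4] 33.2 px 200 326 435 563
stand 7684 z 0.008 [ 527.5 -318.7] [81.3 81. ] 87.5 px 209 305 69 175
pad 15463 z 0.0094 [ 373.  -334.6] [89.7 90.8] 28.3 px 0 148 28 188
```

View pics/w6.png

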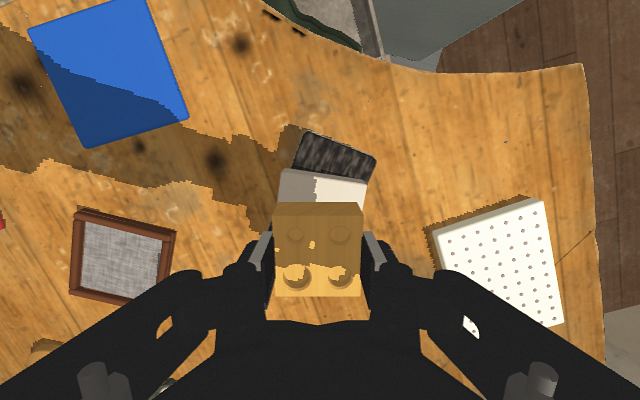

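Brass held squarely (gap 42.5 mm); the stand shows at (258,123). Carrying it over.

```bash
python3 -m creep '{"hand":[30,30,30,30,30],"delta_pos":[[-0.0135,-0.0432,0],[-0.0135,-0.0432,0],[-0.0135,-0.0432,0],[-0.0135,-0.0432,0],[-0.0135,-0.0432,0]],"turn":[0,0,0,0,0]}'
python3 -m creep '{"hand":[30,30,30,30,30],"delta_pos":[[0,0,0],[0,0,0],[0,0,0],[0,0,0],[0,0,0]],"turn":[1,1,1,0,0]}'
python3 pile.py w7
```

```text
clock: 11.78
tcp_pos: [0.5283, -0.3214, 0.1048]
orientation: [-0.0, -0.109, 0.994, 0.001]
wrist_force: [1.5, -0.2, -3.7]
finger_gap: 0.0424
clock: 12.2
tcp_pos: [0.5276, -0.32, 0.1049]
orientation: [-0.001, 0.021, 1.0, 0.001]
wrist_force: [0.8, -0.9, -2.9]
finger_gap: 0.0428
[ 0.5277 -0.3199  0.1052] [ 0.4619 -0.3165  0.2379]
charc 2563 z 0.029 [ 446.4 -167. ] [58.7 72.5] 85.7 px 32 144 479 566
steel 10757 z 0.0472 [ 436.8 -161.6] [60. 62.] 3.8 px 11 124 505 620
dishrim 1388 z 0.0153 [605.4 -69.6] [90.7 62.5] 15.2 px 227 319 566 639
dish 5002 z 0.0075 [602.2 -66.8] [89.3 70.9] 3.0 px 226 319 562 639
stand 4712 z 0.0081 [ 514.7 -318.5] [80.2 53.7] 87.1 px 155 220 268 368
pad 7627 z 0.0094 [ 383.9 -329.4] [65.4 89.7] 28.1 px 0 84 217 369
```

View pics/w7.png

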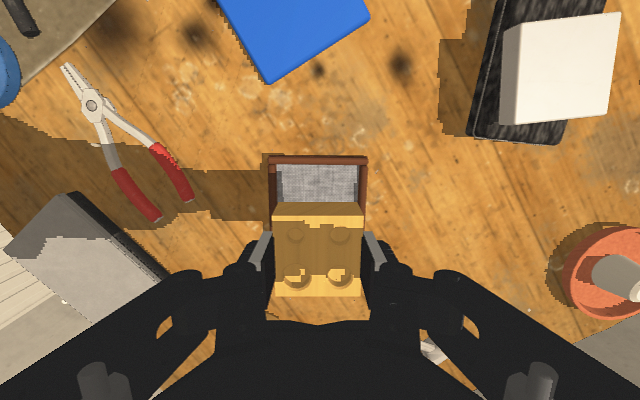

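Brass lines up over the recess (edges 272–362 vs inner walls 277–358 at lower depth), and the cone stands in the dish at (275,615). Lowering.

```bash
python3 -m creep '{"hand":[30,30,30,30,30],"delta_pos":[[-0.001,0,0.03],[0,0,0.03],[0,0,0.025],[0,0,0.012],[0,0,0]],"turn":[0,0,0,0,0]}'
python3 -m creep '{"hand":[30,30,30,30,30],"delta_pos":[[0,0,0],[0,0,0],[0,0,0],[0,0,0],[0,0,0]],"turn":[0,0,0,0,0]}'
```

```text
clock: 12.67
tcp_pos: [0.5281, -0.3193, 0.028]
orientation: [-0.001, 0.021, 1.0, 0.001]
wrist_force: [0.2, -0.1, -3.5]
finger_gap: 0.0426
clock: 13.08
tcp_pos: [0.5289, -0.3203, 0.0284]
orientation: [0.0, 0.022, 1.0, -0.0]
wrist_force: [0.3, 0.6, -3.8]
finger_gap: 0.0429
```

```bash
python3 -m creep '{"hand":[30,30,30,30,30],"delta_pos":[[0,0,0.001],[0,0,0.001],[0,0,0],[0,0,0],[0,0,0]],"turn":[0,0,0,0,0]}'
```

```text
clock: 13.5
tcp_pos: [0.5289, -0.3203, 0.0271]
orientation: [0.0, 0.022, 1.0, -0.0]
wrist_force: [-0.7, 0.1, 2.7]
finger_gap: 0.0425
```

Contact (+2.7 N). Release and rise.

```bash
python3 -m creep '{"hand":[70,70,70,70,70],"delta_pos":[[0,0,0],[0,0,0],[0,0,0],[0,0,0],[0,0,0]],"turn":[0,0,0,0,0]}'
python3 -m creep '{"hand":[78,78,78,78,78],"delta_pos":[[0,0,-0.04],[0,0,-0.05],[0,0,-0.05],[0,0,-0.03],[0,0,0]],"turn":[0,0,0,0,0]}'
python3 pile.py w8
python3 - <<'E'
from h import *
c=env.read_camera('wrist');P=cloud(c);X,Y,Z=P[...,0],P[...,1],P[...,2]
q=(np.hypot(X-.529,Y+.32)<.05)&(Z>.026)&(Z<.036); r=cv2.minAreaRect((P[q][:,:2]*1000).astype(np.float32)); print(q.sum(),np.median(Z[q]),r)
E
```

```text
clock: 13.92
tcp_pos: [0.5289, -0.3203, 0.0266]
orientation: [0.0, 0.022, 1.0, -0.0]
wrist_force: [-0.6, 0.1, 1.6]
finger_gap: 0.0699
clock: 14.33
tcp_pos: [0.5317, -0.3225, 0.1697]
orientation: [0.005, 0.022, 1.0, -0.003]
wrist_force: [0.8, -0.7, 0.7]
finger_gap: 0.0781
[ 0.5307 -0.3217  0.1666] [ 0.4647 -0.3178  0.3021]
charc 1776 z 0.0292 [ 391.5 -158.4] [25.2 61.4] 5.1 px 9 43 465 540
steel 5963 z 0.0472 [ 436.8 -161.5] [60.  61.8] 3.9 px 32 117 465 546
board 3572 z 0.014 [485.3 -25.7] [131.7  42.9] 13.2 px 51 185 591 639
dishrim 1473 z 0.0152 [601.4 -56.8] [89.7 88.6] 71.9 px 200 276 522 609
dish 4446 z 0.0079 [601.4 -56.8] [89.7 88.6] 71.9 px 200 276 520 609
stand 3774 z 0.0088 [ 528.2 -319.2] [80.1 80.5] 86.9 px 143 219 282 360
pad 6962 z 0.0094 [ 374.7 -334.2] [85.8 89.7] 28.3 px 0 86 231 361
1781 0.03119693129654405 ((527.8160400390625, -319.308349609375), (44.03793716430664, 44.34162139892578), 87.46994018554688)
```

View pics/w8.png

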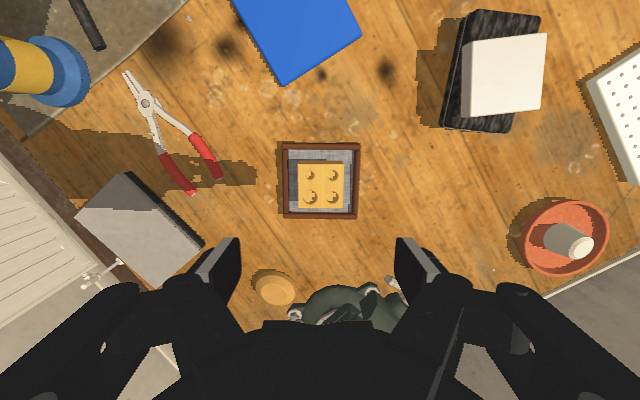

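Brass is centred in the stand (recess and block centres agree to 0.5 mm); cone upright in the dish. Now the steel block.

```bash
python3 -m creep '{"hand":[80,80,80,80,80],"delta_pos":[[0.0245,0.0383,0],[0.0245,0.0383,0],[0.0245,0.0383,0],[0.0245,0.0383,0],[0.0245,0.0383,0]],"turn":[0,0,0,0,0]}'
python3 -m creep '{"hand":[80,80,80,80,80],"delta_pos":[[0,0,0],[0,0,0],[0,0,0],[0,0,0],[0,0,0]],"turn":[-1,-0.3,0,0,0]}'
python3 pile.py w9
```

```text
clock: 14.85
tcp_pos: [0.4351, -0.1609, 0.1603]
orientation: [-0.002, 0.022, 1.0, 0.001]
wrist_force: [0.6, 0.5, 0.9]
finger_gap: 0.08
clock: 15.27
tcp_pos: [0.4371, -0.1629, 0.1617]
orientation: [-0.001, -0.034, 0.999, 0.001]
wrist_force: [0.0, -0.3, 0.6]
finger_gap: 0.08
[ 0.4373 -0.163   0.1619] [ 0.3715 -0.1665  0.2947]
charc 1610 z 0.0293 [ 398.4 -157. ] [58.1 28.8] 81.6 px 132 164 292 358
steel 4302 z 0.0473 [ 436.5 -161.2] [59.7 60.1] 4.0 px 163 228 284 352
board 9398 z 0.0142 [468.7  13.6] [125.7  90. ] 33.0 px 158 286 418 539
dishrim 248 z 0.0154 [567.7 -76.4] [11.5 54.6] 29.6 px 299 319 364 408
dish 1052 z 0.007 [578.5 -70.3] [36.4 56.4] 37.2 px 297 330 363 410
stand 2303 z 0.0117 [ 527.8 -318.8] [80.7 80.4] 86.8 px 220 290 129 208
pad 9074 z 0.0094 [ 372.7 -334.4] [90.1 90.5] 28.3 px 45 170 79 206
```

View pics/w9.png

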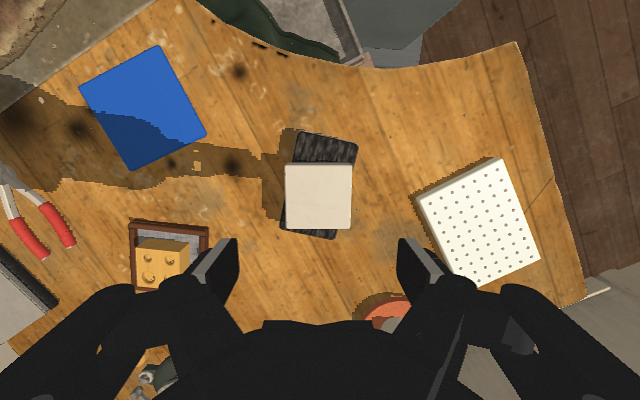

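```bash
python3 -m creep '{"hand":[80,80,80,80,80],"delta_pos":[[0,0,0.04],[0,0,0.04],[0,0,0.04],[0,0,0.02],[0,0,0.009]],"turn":[0,0,0,0,0]}'
python3 -m creep '{"hand":[45,45,45,45,45],"delta_pos":[[0,0,0],[0,0,0],[0,0,0],[0,0,0],[0,0,0]],"turn":[0,0,0,0,0]}' 60
python3 -m creep '{"hand":[45,45,45,45,45],"delta_pos":[[0,0,0],[0,0,0],[0,0,-0.01],[0,0,-0.02],[0,0,-0.03]],"turn":[0,0,0,0,0]}'
python3 -m creep '{"hand":[45,45,45,45,45],"delta_pos":[[0,0,0],[0,0,0],[0,0,0],[0,0,0],[0,0,0]],"turn":[0,0,0,0,0]}'
python3 pile.py w10
```

```text
clock: 15.73
tcp_pos: [0.4354, -0.1621, 0.0404]
orientation: [-0.002, -0.034, 0.999, 0.002]
wrist_force: [-0.0, -0.4, -0.1]
finger_gap: 0.0802
clock: 16.15
tcp_pos: [0.4379, -0.1632, 0.0441]
orientation: [0.0, -0.035, 0.999, -0.0]
wrist_force: [0.2, -0.2, -5.1]
finger_gap: 0.058
clock: 16.57
tcp_pos: [0.4356, -0.1618, 0.0906]
orientation: [-0.002, -0.035, 0.999, 0.001]
wrist_force: [0.7, -0.3, -5.9]
finger_gap: 0.058
clock: 16.98
tcp_pos: [0.4366, -0.1624, 0.0903]
orientation: [-0.001, -0.035, 0.999, 0.001]
wrist_force: [-0.5, 0.0, -5.2]
finger_gap: 0.0583
[ 0.4367 -0.1625  0.0904] [ 0.3711 -0.1662  0.2234]
charc 4088 z 0.0293 [ 403.8 -157.7] [58.1 39.6] 81.6 px 136 191 280 371
cone 14971 z 0.0936 [ 436.2 -161.3] [60.9 85.4] 4.1 px 198 308 218 416
board 13651 z 0.0141 [468.5  13.3] [125.5  90. ] 33.0 px 171 320 448 602
dishrim 312 z 0.0155 [572.8 -30.8] [53.1 11.6] 47.5 px 348 385 430 467
dish 644 z 0.0099 [574.7 -32.8] [52.5 18. ] 55.0 px 345 385 430 467
stand 2802 z 0.0107 [ 503.1 -317.3] [81.3 33.4] 88.6 px 249 289 71 176
pad 16438 z 0.0094 [ 372.7 -334.4] [90.2 91.4] 28.2 px 18 186 0 170
```

View pics/w10.png

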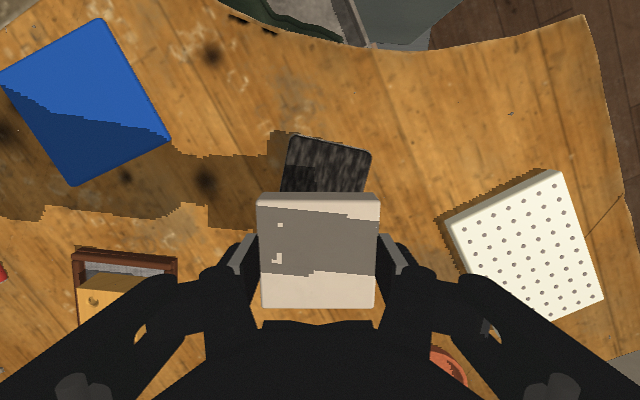

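```bash
python3 -m creep '{"hand":[45,45,45,45,45],"delta_pos":[[0.0189,-0.042,0],[0.0189,-0.042,0],[0.0189,-0.042,0],[0.0189,-0.042,0],[0.0189,-0.042,0]],"turn":[0,0,0,0,0]}'
python3 -m creep '{"hand":[45,45,45,45,45],"delta_pos":[[0,0,0],[0,0,0],[0,0,0],[0,0,0],[0,0,0]],"turn":[-1,-1,-1,-1,-0.86]}'
python3 -m creep '{"hand":[45,45,45,45,45],"delta_pos":[[0,0,0],[0,0,0],[0,0,0],[0,0,0],[0,0,0]],"turn":[0,0,0,0,0]}'
python3 pile.py w11
```

```text
clock: 17.45
tcp_pos: [0.3728, -0.3368, 0.0908]
orientation: [-0.0, -0.035, 0.999, 0.001]
wrist_force: [1.5, -0.3, -5.6]
finger_gap: 0.0579
clock: 17.87
tcp_pos: [0.3733, -0.3356, 0.0905]
orientation: [-0.0, -0.246, 0.969, 0.001]
wrist_force: [0.7, -0.5, -5.2]
finger_gap: 0.0577
clock: 18.28
tcp_pos: [0.3738, -0.3357, 0.0914]
orientation: [-0.0, -0.244, 0.97, 0.0]
wrist_force: [-0.2, -0.4, -4.5]
finger_gap: 0.0582
[ 0.3739 -0.3357  0.0914] [ 0.3157 -0.3656  0.2243]
charc 1409 z 0.029 [ 432. -163.] [59.4 26.3] 79.1 px 335 391 430 485
stand 127 z 0.0098 [ 489.3 -330. ] [16.2  8.4] 43.5 px 312 328 253 265
pad 4957 z 0.0092 [ 347.3 -348.6] [32.6 89.7] 28.2 px 149 191 259 376
```

View pics/w11.png

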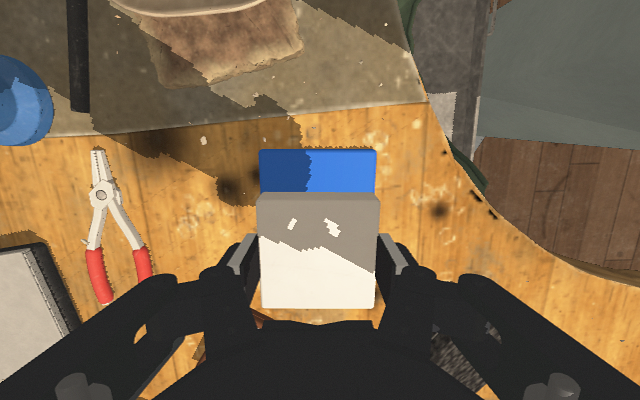

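Steel is square with and centred over the pad (steel 257–379, pad 259–376). Lowering.

```bash
python3 -m creep '{"hand":[45,45,45,45,45],"delta_pos":[[0,0,0.025],[0,0,0.025],[0,0,0.02],[0,0,0.012],[0,0,0]],"turn":[0,0,0,0,0]}'
python3 -m creep '{"hand":[45,45,45,45,45],"delta_pos":[[0,0,0],[0,0,0],[0,0,0],[0,0,0],[0,0,0]],"turn":[0,0,0,0,0]}'
```

```text
clock: 18.75
tcp_pos: [0.3733, -0.335, 0.0248]
orientation: [-0.0, -0.244, 0.97, 0.001]
wrist_force: [-0.6, -0.2, -4.0]
finger_gap: 0.058
clock: 19.17
tcp_pos: [0.3741, -0.3361, 0.0263]
orientation: [0.0, -0.245, 0.97, -0.0]
wrist_force: [-0.3, -0.7, -5.3]
finger_gap: 0.0581
```

```bash
python3 -m creep '{"hand":[45,45,45,45,45],"delta_pos":[[0,0,0.001],[0,0,0.001],[0,0,0],[0,0,0],[0,0,0]],"turn":[0,0,0,0,0]}'
```

```text
clock: 19.58
tcp_pos: [0.3738, -0.3358, 0.0242]
orientation: [-0.0, -0.245, 0.97, 0.0]
wrist_force: [0.2, -0.3, -5.1]
finger_gap: 0.0579
```

```bash
python3 -m creep '{"hand":[45,45,45,45,45],"delta_pos":[[0,0,0.001],[0,0,0],[0,0,0],[0,0,0],[0,0,0]],"turn":[0,0,0,0,0]}'
```

```text
clock: 20.0
tcp_pos: [0.3739, -0.3358, 0.024]
orientation: [0.0, -0.245, 0.97, -0.0]
wrist_force: [-2.3, 2.4, 6.5]
finger_gap: 0.058
```

```bash
python3 -m creep '{"hand":[80,80,80,80,80],"delta_pos":[[0,0,0],[0,0,0],[0,0,0],[0,0,0],[0,0,0]],"turn":[0,0,0,0,0]}'
python3 -m creep '{"hand":[80,80,80,80,80],"delta_pos":[[0,0,-0.04],[0,0,-0.05],[0,0,-0.05],[0,0,-0.03],[0,0,0]],"turn":[0,0,0,0,0]}'
python3 pile.py w12
python3 - <<'E'
from h import *
c=env.read_camera('wrist');P=cloud(c);X,Y,Z=P[...,0],P[...,1],P[...,2]
q=(np.hypot(X-.374,Y+.336)<.06)&(Z>.022)&(Z<.032); r=cv2.minAreaRect((P[q][:,:2]*1000).astype(np.float32)); print(q.sum(),np.median(Z[q]),r)
E
```

```text
clock: 20.42
tcp_pos: [0.374, -0.336, 0.0235]
orientation: [0.0, -0.245, 0.97, -0.0]
wrist_force: [0.4, 0.2, -0.2]
finger_gap: 0.08
clock: 20.83
tcp_pos: [0.3763, -0.3387, 0.1654]
orientation: [0.002, -0.245, 0.97, -0.005]
wrist_force: [0.8, -1.1, 0.2]
finger_gap: 0.0803
[ 0.3754 -0.3377  0.1627] [ 0.3172 -0.3676  0.2982]
charc 309 z 0.0284 [ 457.  -192.9] [10.  38.7] 89.8 px 300 329 387 410
board 593 z 0.0138 [482.3 -15.9] [59.8 31.9] 40.1 px 363 399 492 520
stand 2338 z 0.009 [ 526.9 -319. ] [80.1 79.7] 86.9 px 262 323 229 317
pad 3484 z 0.0092 [ 372.6 -335. ] [90.2 89.8] 28.3 px 141 225 279 367
3677 0.027261937520087154 ((372.9247131347656, -334.83642578125), (59.642784118652344, 60.058998107910156), 28.26719856262207)
```

View pics/w12.png

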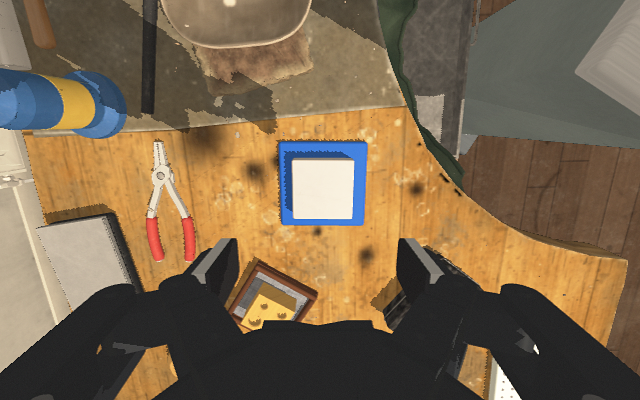

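Steel is centred on the pad (0.4 mm, 0°). Now the charcoal block.

```bash
python3 -m creep '{"hand":[85,85,85,85,85],"delta_pos":[[-0.0333,0.0306,0],[-0.0333,0.0306,0],[-0.0333,0.0306,0],[-0.0333,0.0306,0],[-0.0333,0.0306,0]],"turn":[0,0,0,0,0]}'
python3 -m creep '{"hand":[85,85,85,85,85],"delta_pos":[[0,0,0],[0,0,0],[0,0,0],[0,0,0],[0,0,0]],"turn":[1,1,1,1,1]}'
python3 -m creep '{"hand":[85,85,85,85,85],"delta_pos":[[0,0,0],[0,0,0],[0,0,0],[0,0,0],[0,0,0]],"turn":[1,1,0.4,0,0]}'
python3 pile.py w13
python3 - <<'E'
from h import *
c=env.read_camera('wrist');P=cloud(c);X,Y,Z=P[...,0],P[...,1],P[...,2]
q=(np.hypot(X-.433,Y+.165)<.07)&(Z>.025)&(Z<.034); r=cv2.minAreaRect((P[q][:,:2]*1000).astype(np.float32)); print(q.sum(),np.median(Z[q]),r)
E
```

```text
clock: 21.35
tcp_pos: [0.4321, -0.1628, 0.1575]
orientation: [-0.001, -0.244, 0.97, 0.001]
wrist_force: [0.4, -0.7, -0.3]
finger_gap: 0.085
clock: 21.77
tcp_pos: [0.4319, -0.1639, 0.1574]
orientation: [-0.002, -0.027, 1.0, 0.001]
wrist_force: [0.2, -0.3, -0.5]
finger_gap: 0.0852
clock: 22.18
tcp_pos: [0.4322, -0.1643, 0.1579]
orientation: [-0.001, 0.075, 0.997, 0.001]
wrist_force: [0.1, -0.2, 0.1]
finger_gap: 0.0849
[ 0.4323 -0.1645  0.1582] [ 0.3673 -0.1539  0.2911]
charc 6046 z 0.0292 [ 432.3 -162.1] [58.  97.2] 81.5 px 142 241 288 350
board 10754 z 0.0142 [468.8  13.6] [125.8  89.9] 33.0 px 123 266 424 564
dishrim 151 z 0.0156 [579.1 -90.7] [ 7.6 38.5] 58.4 px 295 322 394 411
dish 532 z 0.0068 [588.2 -86.9] [24.4 48.5] 52.8 px 292 331 394 416
stand 601 z 0.0107 [ 497.7 -335.2] [43.6 22.2] 87.8 px 259 282 148 187
pad 3425 z 0.0093 [ 372.7 -334.7] [90.2 90.6] 28.2 px 91 214 74 200
6035 0.029253565712500706 ((432.6210632324219, -162.1754913330078), (58.07175064086914, 97.2975082397461), 81.28160095214844)
```

View pics/w13.png

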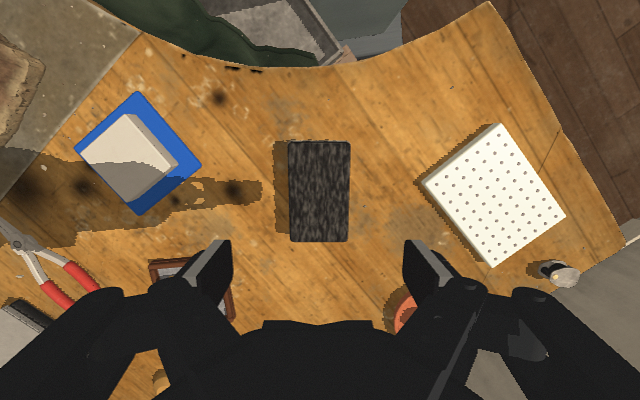

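```bash
python3 -m creep '{"hand":[85,85,85,85,85],"delta_pos":[[-0.001,0.001,0.045],[0,0,0.045],[0,0,0.045],[0,0,0.03],[0,0,0.01]],"turn":[0,0,0,0,0]}'
python3 -m creep '{"hand":[45,45,45,45,45],"delta_pos":[[0,0,0],[0,0,0],[0,0,0],[0,0,0],[0,0,0]],"turn":[0,0,0,0,0]}' 50
python3 -m creep '{"hand":[45,45,45,45,45],"delta_pos":[[0,0,0],[0,0,0],[0,0,-0.02],[0,0,-0.03],[0,0,-0.04]],"turn":[0,0,0,0,0]}'
python3 -m creep '{"hand":[45,45,45,45,45],"delta_pos":[[0,0,0],[0,0,0],[0,0,0],[0,0,0],[0,0,0]],"turn":[0,0,0,0,0]}'
python3 pile.py w14
```

```text
clock: 22.7
tcp_pos: [0.4311, -0.1625, 0.0158]
orientation: [-0.003, 0.075, 0.997, 0.002]
wrist_force: [0.8, 0.7, -0.6]
finger_gap: 0.0849
clock: 23.12
tcp_pos: [0.4352, -0.1649, 0.021]
orientation: [0.001, 0.076, 0.997, -0.001]
wrist_force: [0.2, -0.4, -1.2]
finger_gap: 0.0567
clock: 23.53
tcp_pos: [0.4323, -0.1632, 0.0909]
orientation: [-0.002, 0.076, 0.997, 0.001]
wrist_force: [-0.3, 0.3, -1.2]
finger_gap: 0.0566
clock: 23.95
tcp_pos: [0.433, -0.1636, 0.0902]
orientation: [-0.001, 0.076, 0.997, 0.001]
wrist_force: [-0.2, -0.4, -2.0]
finger_gap: 0.0567
[ 0.4331 -0.1637  0.0903] [ 0.3681 -0.153   0.2233]
cone 21734 z 0.0986 [ 424.9 -161.4] [84.5 86.1] 81.3 px 155 324 220 414
board 17914 z 0.0141 [468.7  13.4] [125.9  90. ] 32.9 px 122 305 453 635
dishrim 234 z 0.0153 [589.7 -65.3] [ 6.  21.6] 33.7 px 353 370 442 464
dish 858 z 0.0089 [580.3 -72.9] [37.4 26.7] 26.7 px 332 370 429 464
stand 773 z 0.0097 [ 548.5 -291.6] [20.8 49.7] 68.7 px 332 374 179 205
pad 5706 z 0.0093 [ 373.  -334.4] [89.7 90.8] 28.4 px 80 240 0 165
```

View pics/w14.png

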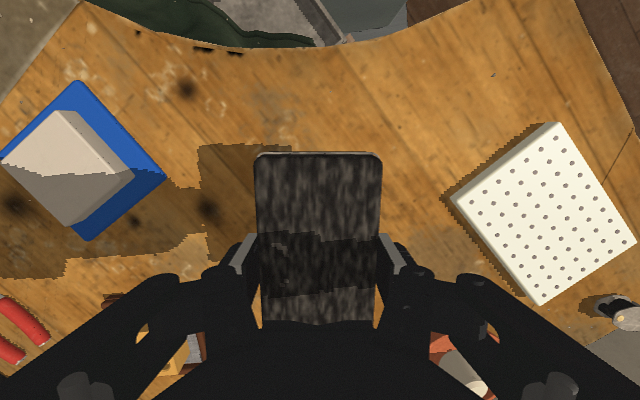

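```bash
python3 -m creep '{"hand":[45,45,45,45,45],"delta_pos":[[-0.0023,0.0449,0],[-0.0023,0.0449,0],[-0.0023,0.0449,0],[-0.0023,0.0449,0],[-0.0023,0.0449,0]],"turn":[0,0,0,0,0]}'
python3 -m creep '{"hand":[45,45,45,45,45],"delta_pos":[[0,0,0],[0,0,0],[0,0,0],[0,0,0],[0,0,0]],"turn":[-1,-1,-1,-1,-1]}'
python3 -m creep '{"hand":[45,45,45,45,45],"delta_pos":[[0,0,0],[0,0,0],[0,0,0],[0,0,0],[0,0,0]],"turn":[-1,-1,-1,-0.3,0]}'
cat > held.py <<'E'
from h import *
import sys
c=snap('wrist',sys.argv[1]);P=cloud(c);X,Y,Z=P[...,0],P[...,1],P[...,2]
s=env.get_state();t=s['tcp_pos'];A=rot(s['orientation']);L=(P-np.array(t))@A*1000
hsv=cv2.cvtColor(c['pixels'],cv2.COLOR_RGB2HSV)
print(t,s['orientation'],s['wrist_force'])
zc=float(sys.argv[2])
q=(np.abs(Z-zc)<.004)&(abs(L[...,1])<27)&(abs(L[...,0])<70)
print('held top',q.sum(),np.median(Z[q]),'tool x range',np.percentile(L[q][:,0],[.3,99.7]))
b=(np.hypot(X-.47,Y-.012)<.09)&(Z>.010)&(Z<.018)&(hsv[...,1]<90)
h=L[b]; print('board',b.sum(),'tool x',np.percentile(h[:,0],[.3,99.7]),'y',np.percentile(h[:,1],[.3,99.7]))
r=cv2.minAreaRect(h[:,:2].astype(np.float32)); print(r)
E
python3 held.py w15 .0986
```

```text
clock: 24.42
tcp_pos: [0.4697, 0.0135, 0.0907]
orientation: [-0.001, 0.076, 0.997, 0.0]
wrist_force: [1.0, -0.4, -1.1]
finger_gap: 0.0568
clock: 24.83
tcp_pos: [0.4695, 0.0123, 0.0906]
orientation: [-0.001, -0.144, 0.99, 0.0]
wrist_force: [-0.1, 0.0, -0.9]
finger_gap: 0.0565
clock: 25.25
tcp_pos: [0.4696, 0.012, 0.0906]
orientation: [-0.001, -0.283, 0.959, 0.0]
wrist_force: [-0.2, 0.0, -1.6]
finger_gap: 0.0569
[0.46962816 0.0120493  0.09074207] [-6.82320261e-04 -2.82114546e-01  9.59380417e-01  3.64287417e-04] [-0.34105357 -0.19859772 -0.56727157]
held top 18846 0.09897920061900584 tool x range [-33.7482212   50.44491161]
board 3029 tool x [43.35145286 61.82778263] y [-42.8226157   45.99183687]
((51.565528869628906, 1.6011428833007812), (90.374267578125, 20.456541061401367), 89.90996551513672)
```

View pics/w15.png

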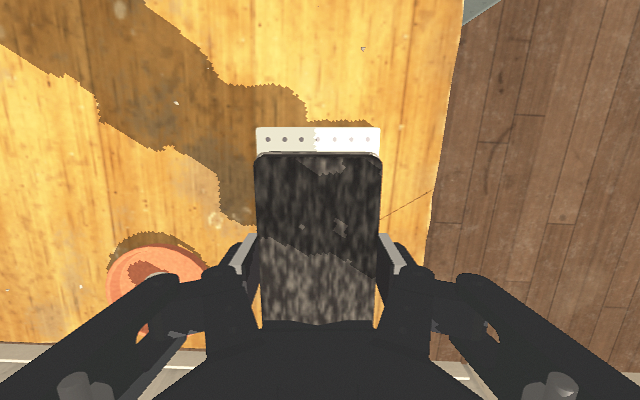

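Block and board share the axis (block 254–381, board 256–380). Block sits ~2 mm too far along the length; correcting while lowering.

```bash
python3 -m creep '{"hand":[45,45,45,45,45],"delta_pos":[[-0.0028,0,0.02],[0,0,0.02],[0,0,0.02],[0,0,0.007],[0,0,0]],"turn":[0,0,0,0,0]}'
python3 -m creep '{"hand":[45,45,45,45,45],"delta_pos":[[0,0,0],[0,0,0],[0,0,0],[0,0,0],[0,0,0]],"turn":[0,0,0,0,0]}'
python3 held.py w16 .044
```

```text
clock: 25.72
tcp_pos: [0.4704, 0.0134, 0.0363]
orientation: [-0.002, -0.282, 0.959, 0.001]
wrist_force: [-0.6, 0.3, -0.9]
finger_gap: 0.0567
clock: 26.13
tcp_pos: [0.4726, 0.0131, 0.0385]
orientation: [0.001, -0.282, 0.959, -0.0]
wrist_force: [-0.3, -0.0, -1.2]
finger_gap: 0.057
[0.47243852 0.01312447 0.03838938] [ 4.91710378e-04 -2.82459696e-01  9.59279027e-01 -1.66825092e-04] [-0.01492157  0.87533139 -0.7367968 ]
held top 18383 0.04681946393058997 tool x range [-33.80968389  50.30441242]
board 7686 tool x [-57.21796215  64.59426204] y [-42.23916696  47.07488348]
((2.742176055908203, 2.4179611206054688), (90.36357879638672, 123.66850280761719), 89.91934967041016)
```

View pics/w16.png

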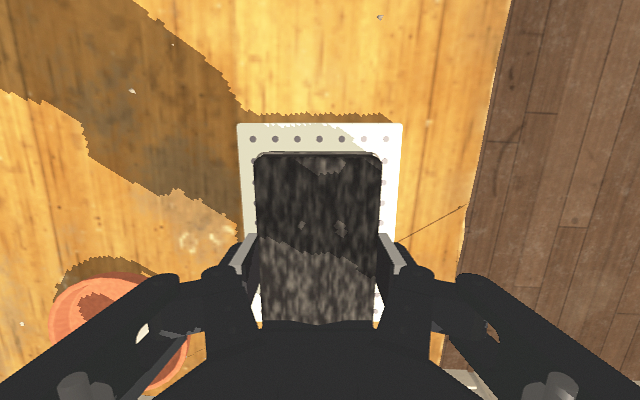

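```bash
python3 -m creep '{"hand":[45,45,45,45,45],"delta_pos":[[0,0.001,0.0025],[0,0,0],[0,0,0.0015],[0,0,0],[0,0,0]],"turn":[0,0,0,0,0]}'
python3 -m creep '{"hand":[45,45,45,45,45],"delta_pos":[[0,0,0],[0,0,0],[0,0,0],[0,0,0],[0,0,0]],"turn":[0,0,0,0,0]}'
```

```text
clock: 26.6
tcp_pos: [0.4715, 0.0139, 0.0346]
orientation: [-0.0, -0.282, 0.959, 0.0]
wrist_force: [-0.4, 0.4, -2.0]
finger_gap: 0.0567
clock: 27.02
tcp_pos: [0.4717, 0.0138, 0.0347]
orientation: [0.0, -0.282, 0.959, 0.0]
wrist_force: [0.2, -0.3, -1.8]
finger_gap: 0.0569
```

```bash
python3 -m creep '{"hand":[45,45,45,45,45],"delta_pos":[[0,0,0.001],[0,0,0],[0,0,0],[0,0,0],[0,0,0]],"turn":[0,0,0,0,0]}'
```

```text
clock: 27.43
tcp_pos: [0.4718, 0.0138, 0.034]
orientation: [0.0, -0.282, 0.959, -0.0]
wrist_force: [1.2, -0.2, -0.6]
finger_gap: 0.0567
```

```bash
python3 -m creep '{"hand":[45,45,45,45,45],"delta_pos":[[0,0,0.0008],[0,0,0],[0,0,0],[0,0,0],[0,0,0]],"turn":[0,0,0,0,0]}'
```

```text
clock: 27.85
tcp_pos: [0.4717, 0.0138, 0.0339]
orientation: [0.0, -0.282, 0.959, -0.0]
wrist_force: [-2.5, -0.2, 6.9]
finger_gap: 0.0564
```

Contact. Release, rise and check.

```bash
python3 -m creep '{"hand":[80,80,80,80,80],"delta_pos":[[0,0,0],[0,0,0],[0,0,0],[0,0,0],[0,0,0]],"turn":[0,0,0,0,0]}'
python3 -m creep '{"hand":[80,80,80,80,80],"delta_pos":[[0,0,-0.03],[0,0,-0.05],[0,0,-0.05],[0,0,-0.05],[0,0,-0.02]],"turn":[0,0,0,0,0]}'
cat > fin.py <<'E'
from h import *
import sys
from scipy.optimize import least_squares
for cam in sys.argv[2:]:
    c=snap(cam,sys.argv[1]+cam);P=cloud(c);X,Y,Z=P[...,0],P[...,1],P[...,2]
    hsv=cv2.cvtColor(c['pixels'],cv2.COLOR_RGB2HSV).astype(int)
    def rect(n,x,y,r,lo,hi,extra=True):
        m=((np.hypot(X-x,Y-y)<r)&(Z>lo)&(Z<hi)&extra).astype(np.uint8)
        m=cv2.morphologyEx(m,cv2.MORPH_OPEN,np.ones((2,2)))>0
        if m.sum()<20: print(cam,n,'unseen'); return
        q=cv2.minAreaRect((P[m][:,:2]*1000).astype(np.float32)); print(cam,n,m.sum(),'z',np.round(np.median(Z[m]),4),np.round(q[0],1),np.round(q[1],1),round(q[2],1))
    rect('charcoal',.471,.012,.075,.034,.05); rect('board',.471,.012,.09,.008,.02,hsv[...,1]<80)
    rect('steel',.374,-.336,.06,.02,.032); rect('pad',.374,-.336,.075,.004,.0145,(hsv[...,0]>95)&(hsv[...,0]<130))
    rect('brass',.529,-.32,.05,.024,.036); rect('stand',.529,-.32,.065,.004,.018)
    rect('cone top',.603,-.058,.04,.033,.047); rect('dish',.603,-.058,.06,.0105,.02,)
E
python3 fin.py a wrist
```

```text
clock: 28.27
tcp_pos: [0.4716, 0.0139, 0.0331]
orientation: [-0.0, -0.282, 0.959, 0.0]
wrist_force: [0.3, -0.2, 0.5]
finger_gap: 0.0798
clock: 28.68
tcp_pos: [0.4738, 0.0136, 0.1986]
orientation: [0.003, -0.283, 0.959, -0.001]
wrist_force: [1.3, -0.3, 0.3]
finger_gap: 0.0796
wrist charcoal 5098 z 0.0422 [467.   15.7] [122.8  60.8] 32.8
wrist board 3381 z 0.0143 [470.6  17.5] [130.8  91.7] 32.9
wrist steel unseen
wrist pad unseen
wrist brass 1299 z 0.0303 [ 467.9 -185.8] [ 53.  341.4] 25.9
wrist stand 3658 z 0.0094 [ 500.8 -175.7] [ 98.1 338.3] 12.1
wrist cone top 365 z 0.0379 [526.6 -38.4] [ 22.  220.4] 75.0
wrist dish 860 z 0.0154 [531.9 -58.5] [224.7  88.5] 3.2
```

View pics/awrist.png

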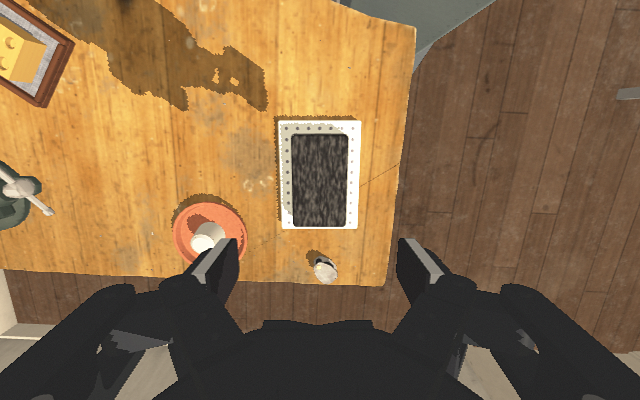

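```bash
python3 -m creep '{"hand":[80,80,80,80,80],"delta_pos":[[0,0,-0.03],[-0.01,0.05,0],[-0.01,0.05,0],[-0.01,0.05,0],[-0.01,0.05,0]],"turn":[0,0,0,0,0]}'
python3 -m creep '{"hand":[80,80,80,80,80],"delta_pos":[[-0.01,0.05,0],[0,0.05,0],[0,0.05,0],[0,0,0],[0,0,0]],"turn":[0,0,0,0,0]}'
sed -i 's/        if m.sum()<20/        k,l,st,_=cv2.connectedComponentsWithStats(m.astype(np.uint8))\n        if k<2: print(cam,n,"none"); return\n        m=l==1+np.argmax(st[1:,4])\n        if m.sum()<20/' fin.py
python3 fin.py b wrist top scene
```

```text
clock: 29.15
tcp_pos: [0.4109, 0.1667, 0.217]
orientation: [0.0, -0.282, 0.96, 0.0]
wrist_force: [0.9, 0.8, -0.9]
finger_gap: 0.0798
clock: 29.57
tcp_pos: [0.3519, 0.2724, 0.2168]
orientation: [-0.0, -0.285, 0.959, -0.0]
wrist_force: [0.9, -0.8, -0.1]
finger_gap: 0.0802
wrist charcoal 5474 z 0.0422 [410.1 101.6] [104.4 354.3] 36.4
wrist board 3296 z 0.0142 [409.4 110. ] [127.2 337.6] 33.3
wrist steel none
wrist pad none
wrist brass none
wrist stand none
wrist cone top none
wrist dish 389 z 0.0143 [451.7  77.1] [ 64.9 442.3] 52.3
top charcoal 864 z 0.0405 [421.2 -57.5] [269.7  88.9] 55.0
top board 699 z 0.0126 [422.4 -45.7] [282.  122.1] 50.7
top steel 542 z 0.0256 [ 361.4 -289.4] [ 72.9 181.5] 10.7
top pad 556 z 0.008 [ 357.9 -298.1] [102.  188.2] 16.3
top brass 260 z 0.0289 [ 458.6 -281.4] [ 58.3 228.1] 56.0
top stand 555 z 0.0078 [ 526.5 -325.8] [82.3 80.7] 87.6
top cone top 72 z 0.0365 [600.5 -64.4] [20.5 24.2] 61.0
top dish 44 z 0.0108 [639.  -57.4] [10.9 51.6] 5.8
scene charcoal 706 z 0.0422 [ 309.4 -326.4] [898.8  95.9] 64.5
scene board 550 z 0.014 [ 294.6 -336.6] [864.4 135.6] 63.0
scene steel 961 z 0.027 [ 259.9 -518.3] [504.1  78.3] 57.9
scene pad 859 z 0.0088 [ 258.4 -506.1] [519.1 114.5] 55.6
scene brass 440 z 0.0304 [ 348.1 -511.2] [610.2  60.5] 46.3
scene stand 874 z 0.0102 [ 381.8 -531.2] [618.8 107.8] 54.7
scene cone top 66 z 0.0373 [613.4 -57.4] [52.5 19.8] 25.5
scene dish 225 z 0.0126 [602.1 -58.9] [90.2 84.9] 46.1
```

View pics/btop.png

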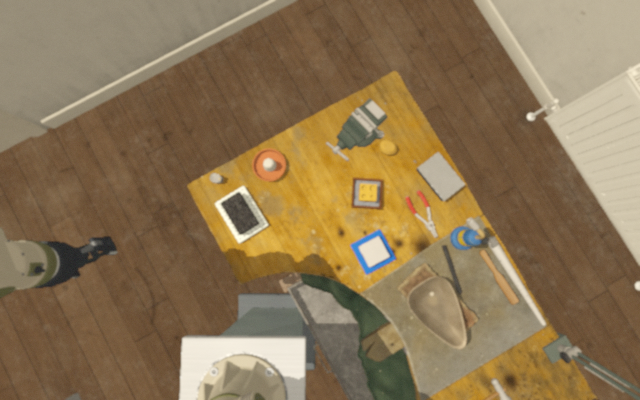

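View pics/bscene.png

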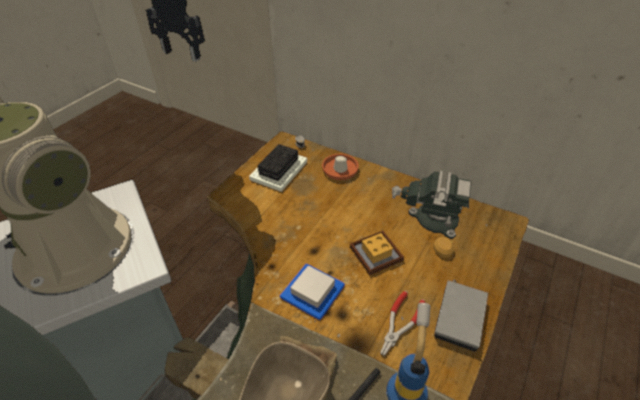

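```bash
sed -i '/MORPH_OPEN/d' fin.py; python3 fin.py c top wrist scene
```

```text
top charcoal 866 z 0.0408 [470.8  10.7] [98.4 58.2] 33.3
top board 699 z 0.0128 [470.2  10.4] [125.3  90.3] 32.9
top steel 543 z 0.026 [ 374.  -337.6] [60.  60.7] 26.9
top pad 564 z 0.0078 [ 373.1 -337.6] [88.9 88.7] 28.2
top brass 262 z 0.0293 [ 528.5 -322.3] [42.8 44.7] 88.8
top stand 574 z 0.009 [ 528.6 -322.2] [81.2 80.2] 86.4
top cone top 65 z 0.0366 [601.2 -61.4] [23.8 22.2] 89.5
top dish 170 z 0.0141 [603.3 -60.2] [87.6 85.9] 1.4
wrist charcoal 5424 z 0.0422 [469.6  14.6] [96.8 62. ] 32.5
wrist board 3310 z 0.0142 [468.6  14.6] [124.1  91.6] 32.9
wrist steel none
wrist pad none
wrist brass none
wrist stand none
wrist cone top none
wrist dish 427 z 0.0152 [592.1 -26.4] [79.1 29.5] 16.1
scene charcoal 720 z 0.0423 [469.3  13.1] [99.2 59.9] 33.0
scene board 553 z 0.0144 [468.3  11.5] [127.3  90.1] 32.6
scene steel 962 z 0.027 [ 373.3 -335.2] [61.2 60.8] 28.8
scene pad 871 z 0.0089 [ 372.3 -335.9] [90.9 89.1] 28.3
scene brass 443 z 0.0306 [ 527.2 -319.6] [45.9 45.6] 87.9
scene stand 876 z 0.0112 [ 527.5 -316.5] [88.5 80.8] 86.2
scene cone top 68 z 0.0372 [600.3 -60.3] [25.4 24.2] 59.3
scene dish 234 z 0.0152 [601.5 -56.7] [89.6 86. ] 56.4
```

All blocks sit centred within about 1 mm and the cone within about 2–3 mm. Both cameras show the loupe and pliers where they were, and the arm is clear.

```bash
python3 -c "
from workcell import env
print(env.hand_in(), env.get_state()['clock'])"
```

```text
the job is handed in; nothing more can be done
the job is handed in; nothing more can be done
```

I took the pile apart from the top down and set each thing in its own place: cone in the dish, brass block in the stand, steel block on the pad, charcoal block along the board. The job is handed in. The clock was about 30 s at my last move, out of the 112 s allowed.

| Thing | Offset from the middle of its place | Angle to its place | Resting height |
|---|---|---|---|
| Charcoal block | about 1 mm (scene camera 1.9 mm) | within 0.5° | as expected |
| Steel block | about 1 mm | 0° by the wrist camera, 1.3° by the top camera | as expected |
| Brass block | about 0.5 mm | within 1° by the wrist camera, 2.4° by the top camera | as expected |
| Cone | about 2–4 mm | not applicable | top at about 37 mm, fits standing upright |

- **Disagreements:** the scene camera put the brass block about 3 mm from the middle of the stand, but its view of the stand was distorted. The close wrist view agreed to 0.5 mm. The cone figure comes only from the far-off top and scene cameras, and its sloped top biases it.
- **Loupe and pliers:** by eye in the pictures they look unmoved; I did not measure them again.
- **Forces:** the largest wrist force I read was about 7 N, while gripping and setting down. I only read it at the end of each move.

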